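# Slide a carton onto the bench scale between its guide rails and weigh it

## Task

Push the taped cardboard carton along the scale's lane, between the two yellow guide rails, until it stands straight and wholly on the green weighing plate, then press the red button on the grey terminal right down and let it come up again. Only push the carton with your fingers, never lift or tip it, and let nothing (neither the carton nor you) touch either rail; it may have to be lined up before it goes in. Do not press the button before the carton is in place, and leave the ornaments and packing things standing around as they are.

Things in the scene. Friction and masses are not known exactly. Their poses are not given: they have to be found in the camera images.
- lane: Low fixed bench-scale deck, 495 x 180 mm, smooth and level, top 12 mm above the table. +x: the way the carton goes, +y: to the left, z up. Origin on the table surface on the lane's centre line. Deck from x = -280 to +215 mm; grey run-in without rails -280 to -60; yellow rails -60 to +205; green plate 0 to +190 mm, flush, filling the width between the rails.
- plate (a point): Centre of the green weighing plate (190 mm along the lane, 140 mm across), on its upper face, 12 mm above the table; at x = +95, y = 0 mm of the lane. Axes as the lane's.
- rail_left: Yellow guide rail on the lane's left (+y): 265 mm long, 12 mm wide, standing 25 mm above the deck (top 37 mm above the table). Its inner face is 70 mm from the lane's centre line. Origin at the centre of its underside; x along the lane.
- rail_right: Yellow guide rail on the lane's right (-y), the same as the left one. The clear width between the rails is 140 mm.
- carton: Closed cardboard carton with a white tape strip along its top, 130 mm long (its x axis, along the lane), 110 mm wide (y), 80 mm high, about 0.3 to 0.65 kg, loose, sliding with friction. Origin at the centre of its underside. It starts on the grey run-in before the rails, somewhat off-centre and turned a little; the +x end goes first.
- weigh (a joint): Red push button of the terminal: 0 = up, 0.006 m = fully down; a spring of about 4 N at the bottom pushes it back up when released.
- weigh_top (a point): Centre of the red button's top face (button 32 mm across, pressed straight down). It stands 68 mm above the table on the grey terminal, a fixed block 90 x 100 x 50 mm just beyond the far end of the lane.
- lantern: Black wire garden lantern, 90 x 90 mm, 150 mm high (bystander, origin at the centre of its underside, leave it alone)
- lighthouse: Blue and white ceramic lighthouse, 80 mm across, 146 mm high (bystander, origin at the centre of its underside, leave it alone)
- parrot: Yellow parrot ornament on a wooden base, 120 x 42 mm, 67 mm high (bystander, origin at the centre of its underside, leave it alone)
- tape: Roll of amber packing tape lying flat, 100 mm across, 48 mm high (bystander, origin at the centre of its underside, leave it alone)
- pot: Small steel flower pot, 64 mm across, 55 mm high (bystander, origin at the centre of its underside, leave it alone)
- fish: Blue ceramic fish, 86 x 38 mm, 46 mm high (bystander, origin at the centre of its underside, leave it alone)
Not all that is in view belongs to the job. What is shaped like the part that bears weigh but purple is not meant.

How it is judged:
By the outcome, as a careful person would: the job done as asked, in the order asked, and still so for the second after the job is handed in, with the robot touching nothing.
It also fails if it takes over 72 s, if anything falls off the work surface, if the arm or the gripper's body presses on something with over 40 N, if the wrist force passes 120 N, or if a joint passes its speed limit or range.

## Robot

A 6-joint arm with a two-finger parallel gripper is mounted at the origin on the work surface. World frame = base frame: x ahead of the robot, y to its left, z up, the work surface at z = 0. Lengths are in mm, angles in rad, forces in N, time in s.
With the tool pointing down it reaches from about 350 to 875 mm from the base axis. Payload 4.2 kg.
Tool frame: the origin (TCP) lies between the finger pads; the fingertips stand 19 mm ahead of it and the grasp point (between the pads) is the TCP; y points along the fingers, z is the direction in which the jaws open and shut, and the axes are right-handed (so a half turn about y gives the same grasp; the last joint's range is limited). The gripper opens to 85 mm and grips with 20 to 120 N. Pads are 22 mm wide; open, the fingers measure 114 mm over their backs; the gripper's body (76 mm by 85 mm) begins 54 mm behind the grasp point. The pads swing forward as they close: fully open they stand 13 mm farther back than shut.
Start: joints at [-1.089, 0.385, 0.008, 0, -1.194, -0.259], TCP at [138.119, -609.527, 250.312] pointing down, gripper open.
Joint ranges: [-3.14, 3.14], [-1.21, 2.06], [-1.07, 1.41], [-3.16, 2.05], [-2.99, -0.16], [-3.1, 3.1]. Speed limits (rad/s): [2.79, 2.79, 3.14, 3.14, 3.14, 3.14].

## Interface

Orientations are given as a unit quaternion [x, y, z, w].
In Python, from bench import arm gives the robot as it stands.
- The arm moves only by the shell command python3 -m inch 'ROWS'. ROWS is JSON, a list of rows, each a list of 7 numbers: the opening, from 0 (shut) to 1 (fully open), then the shift along the tool's x, y, z in cm, then the turn, a rotation vector about the tool's x, y, z in degrees. A call has 1 to 20 rows; each row is the pose to reach, as a shift and turn from the pose commanded when the call began, along the tool's axes at that moment; what a row does not reach only later rows make up. A row lasts 1/12 s, in which the tool goes at most 41.7 mm and 7.16 degrees, less where a joint would pass 70% of its speed; a pose out of reach is approached as far as the arm can. A call with a gripper value outside its range is refused whole. The fingers move at their own pace and stop on an object; the grip force is fixed at half the most. Time passes only in rows, so rows that repeat a pose let the fingers close. It gives the time, the measured TCP pose, the force and the opening at its end, in the units of the state.
- arm.read_state(): the state, without advancing time (a new reading comes with each control period).
- arm.get_image(name): name is "scene" or "top" or "wrist"; returns the picture (384x512x3 uint8, red, green, blue); there is no depth.
- arm.camera_params(name): a dict with "fx", "fy", "cx", "cy" (pixels), "rvec" (rotation vector, rad) and "tvec" (3), from world to camera coordinates, as OpenCV has them. Camera axes: x right, y down, z forward; pixel columns grow to the right and rows downward; lengths in mm; the calibration is good to about 2 mm. A picture is of the moment at which its call begins: read the wrist's pose just before it. camera_params takes no time and is no camera call; for the wrist camera it gives the pose at the moment of the call.
- arm.job_done(): hands the job in, once; it reports no verdict.
Trained networks look in the newest picture that a camera, given by its name, has taken for a name from the list of things; names that differ only in an ending like _2 or _b are one class to them, and where a whole thing is asked for, a point or a joint stands for the part that bears it (a point fixed in the world has none). Each returns a list of dicts, best first, with "conf" (0 to 1); they miss things now and then, are a little off and sometimes report something else, mostly with a low value. They report only what shows in the picture. A call takes as long as a camera call. They do not tell look-alikes from the thing itself.
- arm.masks_of(label, camera): "mask" (384x512 bool, what is visible of it) and "extent" ([left, top, width, height] in pixels, round what is visible of it).
The state is a dict: "clock": time; "joints": joint angles; "joint_vel": joint speeds; "joint_efforts": joint torques, N m; "position": TCP position; "ee_rot": TCP orientation; "contact_force": force on the tool from outside, world axes, zero at the start; "wrist_torque": the same for the moment, N m; "gripper_width": finger opening in mm.
Only numpy, scipy, OpenCV 4.12 (cv2) and the standard library are available. Lean on these libraries where they do the work, as an engineer would, in place of code of your own. Each camera call takes 0.05 s, during which the arm holds its last target.

## Working session

There is one attempt and no reset: what is moved stays moved. The work goes in short steps, Python scripts to look and compute and a shell command to move; the robot and the scene stay as the last step left them, time stands still between calls to the robot, and variables do not carry over. Pictures are saved under pics/ and viewed, and the job is handed in when it is done.

```bash
ls; mkdir -p pics; python3 - <<'E'
from bench import arm
import cv2
s=arm.read_state();print({k:s[k] for k in('clock','position','ee_rot','gripper_width','contact_force')})
for n in('scene','top','wrist'):
    im=arm.get_image(n);cv2.imwrite(f'pics/{n}0.png',im[:,:,::-1]);print(n,arm.camera_params(n))
E
```

```text
pics
{'clock': 0.0, 'position': array([ 137.97859822, -609.01207635,  249.21856229]), 'ee_rot': array([-0.70196316, -0.07840841,  0.07863274,  0.70350319]), 'gripper_width': 85.5034955945405, 'contact_force': array([0.1785766 , 0.03559275, 0.00705799])}
scene {'fx': 376.1918893209917, 'fy': 376.1918893209917, 'cx': 259.41814029967134, 'cy': 193.79566022072973, 'rvec': array([ 1.39347306,  2.31936259, -0.80459174]), 'tvec': array([ 201.66967752, -410.54029799, 1362.40492238])}
top {'fx': 429.8367277517247, 'fy': 429.8367277517247, 'cx': 252.07094683165596, 'cy': 195.3833288151812, 'rvec': array([ 2.15186019, -2.12128324,  0.12149392]), 'tvec': array([ 105.80775419,  580.24855663, 1158.21620512])}
wrist {'fx': 268.76087443384125, 'fy': 268.76087443384125, 'cx': 256.8622277983655, 'cy': 198.3399042946342, 'rvec': array([-1.81729822, -2.27320391, -0.38384181]), 'tvec': array([623.92733853, -43.57867821, 379.88472129])}
```

View pics/scene0.png

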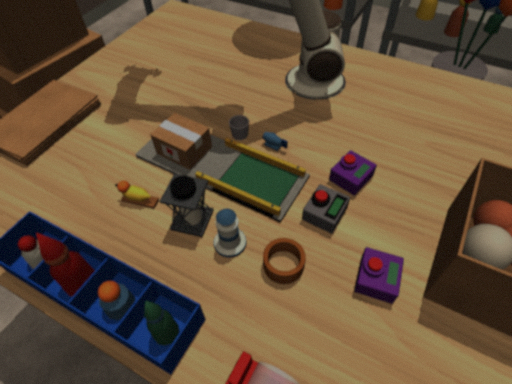

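View pics/top0.png

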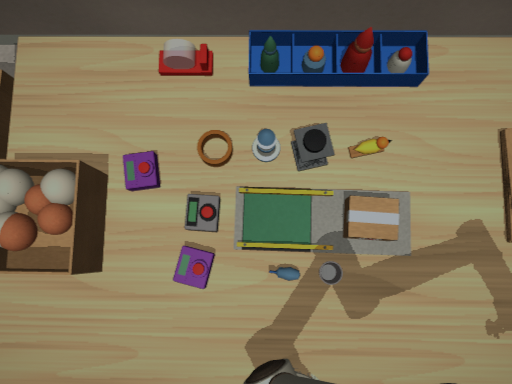

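View pics/wrist0.png

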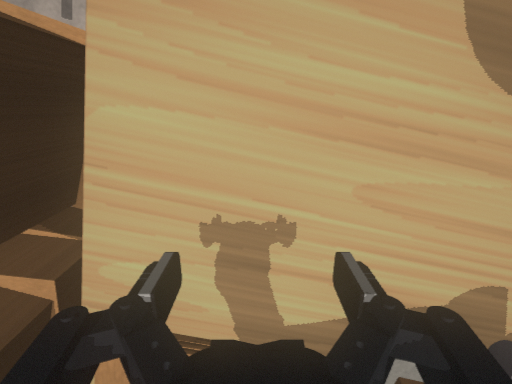

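The top view shows the lane at (235–410, 187–255). The carton is on the run-in at (373,218). There are three terminals: grey (203,212) with its button at (208,212), purple (141,170) and purple (194,266). The grey one, just past the lane's green end, fits the description. I'll enlarge both areas to confirm.

```bash
cat > h.py <<'E'
import numpy as np,cv2
def bp(p,uv,z):
    R=cv2.Rodrigues(np.array(p['rvec']))[0];t=np.array(p['tvec'])
    uv=np.atleast_2d(uv).astype(float)
    d=np.c_[(uv[:,0]-p['cx'])/p['fx'],(uv[:,1]-p['cy'])/p['fy'],np.ones(len(uv))]@R
    c=-R.T@t
    return c+d*((z-c[2])/d[:,2])[:,None]
def pj(p,X):
    K=np.array([[p['fx'],0,p['cx']],[0,p['fy'],p['cy']],[0,0,1.]])
    return cv2.projectPoints(np.atleast_2d(X).astype(float),np.array(p['rvec']),np.array(p['tvec']),K,None)[0][:,0]
E
python3 - <<'E'
import cv2
im=cv2.imread('pics/top0.png')
cv2.imwrite('pics/c1.png',cv2.resize(im[175:265,225:420],None,fx=4,fy=4,interpolation=cv2.INTER_CUBIC))
cv2.imwrite('pics/c2.png',cv2.resize(im[140:295,110:255],None,fx=3.8,fy=3.8,interpolation=cv2.INTER_CUBIC))
E
```

```text
(no output)
```

View pics/c1.png

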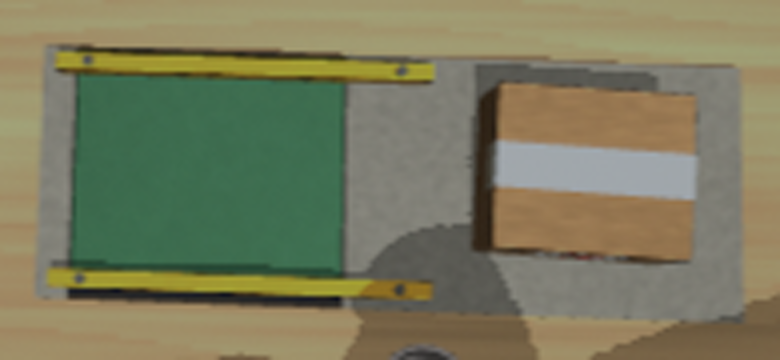

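View pics/c2.png

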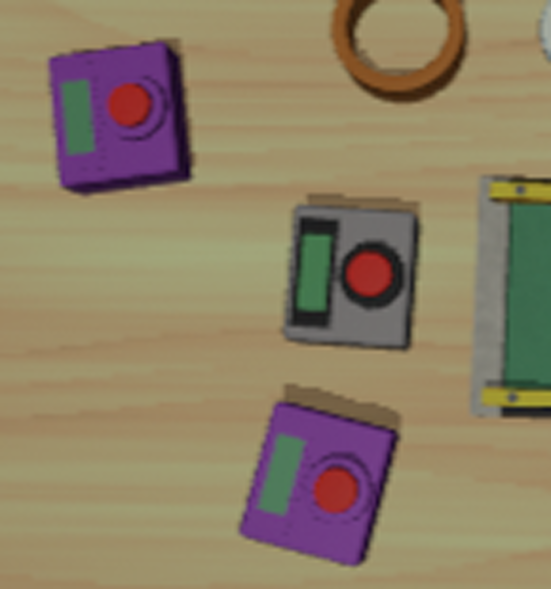

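```bash
python3 - <<'E'
from h import *
from bench import arm
from scipy.optimize import least_squares
p=arm.camera_params('top')
f=lambda a:(np.array(a,float)+.5)/4-.5+np.array([225,175])
# lane features: (crop px),(lane x,y,z)
F=[((45,45),(215,-90,12)),((740,67),(-280,-90,12)),((742,320),(-280,90,12)),((38,297),(215,90,12)),
((56,53),(205,-82,37)),((434,63),(-60,-82,37)),((434,81),(-60,-70,37)),((48,268),(205,70,37)),((432,282),(-60,70,37)),((432,300),(-60,82,37)),
((346,84),(0,-70,12))]
uv=f([a for a,_ in F]);X=np.array([b for _,b in F],float)
def T(q,X):
    c,s=np.cos(q[2]),np.sin(q[2]);return np.c_[q[0]+c*X[:,0]-s*X[:,1],q[1]+s*X[:,0]+c*X[:,1],X[:,2]]
best=None
for m in (1,-1):
    Y=X*[1,m,1]
    r=least_squares(lambda q:(pj(p,T(q,Y))-uv).ravel(),[500,-150,np.pi/2])
    print(m,r.x,r.cost,np.abs(r.fun).max())
    if best is None or r.cost<best.cost:best=r
q=best.x;print('lane',q,np.degrees(q[2]))
# carton top z=92
C=bp(p,f([(498,83),(695,96),(693,261),(490,247)]),92.)
print(C.round(1))
c=C.mean(0);ax=((C[0]+C[3])-(C[1]+C[2]))/2;ay=((C[3]+C[2])-(C[0]+C[1]))/2
print('len',np.linalg.norm(ax),np.linalg.norm(ay),'yaw',np.degrees(np.arctan2(ax[1],ax[0])),np.degrees(np.arctan2(ay[1],ay[0]))+90)
R=np.array([[np.cos(q[2]),np.sin(q[2])],[-np.sin(q[2]),np.cos(q[2])]])
print('carton in lane',R@(c[:2]-q[:2]))
b=bp(p,(np.array([[369,273]])+.5)/3.8-.5+[110,140],68)[0];print('button',b,R@(b[:2]-q[:2]))
print('plate world',T(q,np.array([[95,0,12.]])))
for n,u,z in(('pot',(331,270),50),('fish',(288,273),30),('lantern top',(314,141),150),('parrot',(370,147),40),('lighthouse',(266,137),140)):
    w=bp(p,u,z)[0];print(n,w[:2].round(),(R@(w[:2]-q[:2])).round())
E
```

```text
1 [515.45835615 -51.12474576   1.55268325] 1.1739377486026012 0.8677171622456399
-1 [532.97928036 -51.32978891   1.5283334 ] 17979.21010658109 70.56264752802718
lane [515.45835615 -51.12474576   1.55268325] 88.9621968966644
[[ 574.9 -145.5   92. ]
 [ 567.8 -275.1   92. ]
 [ 459.  -270.4   92. ]
 [ 466.1 -138.6   92. ]]
len 130.91910286149295 108.96942119449744 yaw 86.886696482375 266.9608904104088
carton in lane [-156.21325357   -4.33275182]
button [529.21478242 236.20948338  68.        ] [287.53625322  -8.54994607]
plate world [[517.17900477  43.85967069  12.        ]]
pot [ 377. -102.] [-54. 137.]
fish [366.  12.] [ 61. 150.]
lantern top [707. -46.] [   8. -191.]
parrot [ 721. -217.] [-162. -209.]
lighthouse [719.  78.] [ 132. -201.]
```

The crop confirms it. The grey terminal with the dark button ring is the one by the lane end, and the two purple ones are decoys. The lane fit has a residual under 0.9 px. The carton sits at lane (-156, -4) mm with its yaw about -2° off. Next I'll work out the move in tool axes.

```bash
cat >> h.py <<'E'
from scipy.spatial.transform import Rotation as Ro
LQ=np.array([515.46,-51.12,1.55268])
def L2W(x,y,z):
    c,s=np.cos(LQ[2]),np.sin(LQ[2]);return np.array([LQ[0]+c*x-s*y,LQ[1]+s*x+c*y,z])
def W2L(w):
    c,s=np.cos(LQ[2]),np.sin(LQ[2]);d=np.array(w)[:2]-LQ[:2];return np.array([c*d[0]+s*d[1],-s*d[0]+c*d[1]])
def rel(s,target,Rt=None):
    R=Ro.from_quat(s['ee_rot']);
    sh=R.inv().apply(np.array(target)-s['position'])/10
    print('shift cm',sh.round(2))
    if Rt is not None: print('turn deg',np.degrees((R.inv()*Rt).as_rotvec()).round(2))
def tooldown(sign=1):
    # tool y down, tool x = sign*lane x
    x=np.array([np.cos(LQ[2]),np.sin(LQ[2]),0])*sign;y=np.array([0,0,-1.]);z=np.cross(x,y)
    return Ro.from_matrix(np.c_[x,y,z])
E
python3 - <<'E'
from h import *
from bench import arm
s=arm.read_state();R=Ro.from_quat(s['ee_rot']);print('axes cols\n',R.as_matrix().round(3))
p=arm.camera_params('wrist');Rc=cv2.Rodrigues(p['rvec'])[0];c=-Rc.T@p['tvec'];print('cam in tool',R.inv().apply(c-s['position']))
for sg in(1,-1):
    print(sg);rel(s,L2W(-270,-4,110),tooldown(sg))
E
```

```text
axes cols
 [[ 0.975 -0.    -0.221]
 [ 0.221  0.002  0.975]
 [-0.    -1.     0.002]]
cam in tool [ -83.40836532 -122.6817756     0.25540898]
1
shift cm [43.08 13.98 19.75]
turn deg [-8.00e-02 -7.62e+01  6.00e-02]
-1
shift cm [43.08 13.98 19.75]
turn deg [-6.000e-02  1.038e+02 -9.000e-02]
```

```bash
python3 -m inch '[[1,43.1,0,19.8,0,-76.2,0],[1,43.1,0,19.8,0,-76.2,0],[1,43.1,0,19.8,0,-76.2,0],[1,43.1,0,19.8,0,-76.2,0],[1,43.1,0,19.8,0,-76.2,0],[1,43.1,0,19.8,0,-76.2,0],[1,43.1,0,19.8,0,-76.2,0],[1,43.1,0,19.8,0,-76.2,0],[1,43.1,0,19.8,0,-76.2,0],[1,43.1,0,19.8,0,-76.2,0],[1,43.1,0,19.8,0,-76.2,0],[1,43.1,0,19.8,0,-76.2,0],[1,43.1,0,19.8,0,-76.2,0],[1,43.1,0,19.8,0,-76.2,0],[1,43.1,0,19.8,0,-76.2,0],[1,43.1,0,19.8,0,-76.2,0],[1,43.1,0,19.8,0,-76.2,0]]'
python3 - <<'E'
from h import *
from bench import arm
s=arm.read_state();print(s['clock'],s['position'],W2L(s['position']),s['joints'].round(2),s['gripper_width'])
im=arm.get_image('wrist');cv2.imwrite('pics/w1.png',im[:,:,::-1])
im=arm.get_image('top');cv2.imwrite('pics/t1.png',im[:,:,::-1])
rel(s,L2W(-252,-4,60),tooldown(1))
E
```

```text
clock: 1.57
position: [513.7, -322.1, 250.5]
ee_rot: [-0.505, -0.495, 0.495, 0.505]
contact_force: [-0.5, -0.7, -0.3]
gripper_width: 85.3
1.5667 [ 513.66443946 -322.1291685   250.47530711] [-270.99722412   -3.11415621] [-0.29  0.35 -0.04 -0.   -1.18  0.27] 85.25655930673416
shift cm [ 1.9  19.05 -0.09]
turn deg [-0.   -0.12  0.  ]
```

View pics/w1.png

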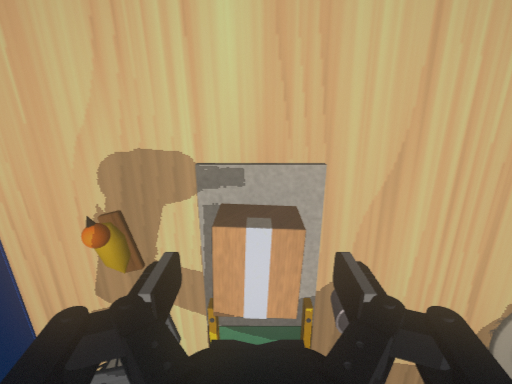

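View pics/t1.png

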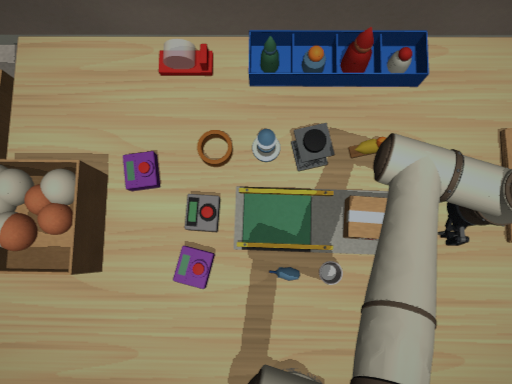

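```bash
python3 - <<'E'
from h import *
from bench import arm
im=arm.get_image('scene');cv2.imwrite('pics/s1.png',im[:,:,::-1])
p=arm.camera_params('top');print(pj(p,[[0,0,0],[514,-322,250],[514,-322,450]]))
p=arm.camera_params('scene');print(pj(p,[[0,0,0],[514,-322,250],[514,-322,450]]))
E
```

```text
[[291.3382776  410.72493754]
 [441.75622078 213.22792974]
 [487.37828325 202.31003771]]
[[315.10385881  80.4358743 ]
 [133.88622521  71.69023667]
 [108.43150544  -6.980036  ]]
```

View pics/s1.png

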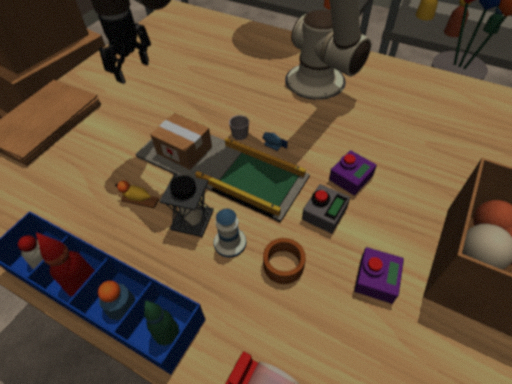

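```bash
python3 -m inch '[[1,1.2,4,-0.1,0,0,0],[1,1.2,8,-0.1,0,0,0],[1,1.2,12,-0.1,0,0,0],[1,1.2,16,-0.1,0,0,0],[1,1.2,18,-0.1,0,0,0],[1,1.2,19,-0.1,0,0,0],[1,1.2,19,-0.1,0,0,0],[1,1.2,19,-0.1,0,0,0]]'
python3 - <<'E'
from h import *
from bench import arm
s=arm.read_state();print(s['clock'],s['position'],W2L(s['position']),s['contact_force'])
for n in('wrist','scene'):
    im=arm.get_image(n)[:,:,::-1]
    if n=='scene': im=cv2.resize(im[40:240,60:330],None,fx=2.9,fy=2.9,interpolation=cv2.INTER_CUBIC)
    cv2.imwrite(f'pics/{n}2.png',im)
rel(s,L2W(-252,-4,60),tooldown(1))
E
```

```text
clock: 2.38
position: [516.7, -309.8, 61.2]
ee_rot: [0.505, 0.496, -0.495, -0.504]
contact_force: [-0.3, 0.4, 0.8]
gripper_width: 85.6
2.3833 [ 516.65459857 -309.81077418   61.1848942 ] [-258.62668347   -5.88067279] [-0.3148268   0.42226201  0.81842722]
shift cm [0.66 0.12 0.19]
turn deg [ 0.07  0.02 -0.05]
```

View pics/wrist2.png

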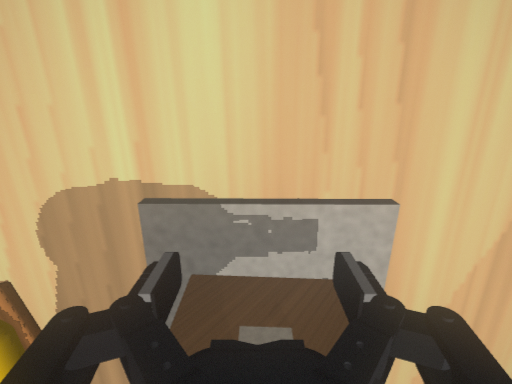

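View pics/scene2.png

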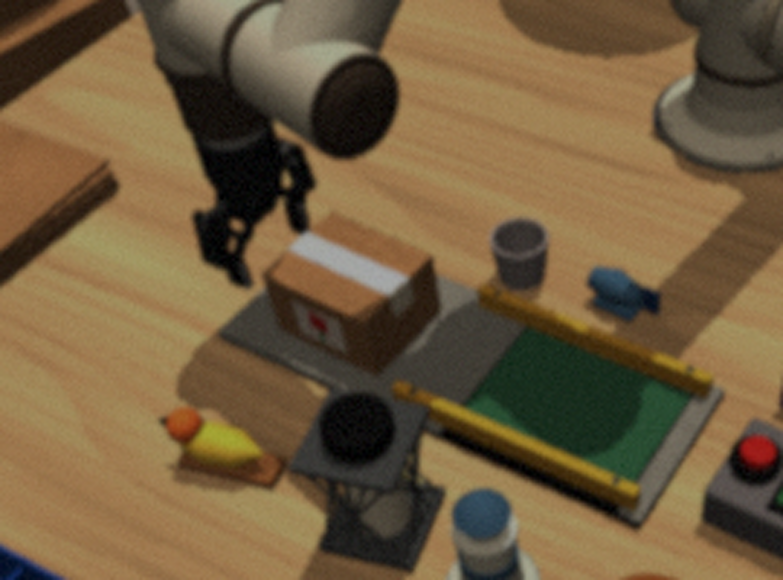

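```bash
python3 - <<'E'
from h import *
from bench import arm
im=arm.get_image('top')[:,:,::-1];cv2.imwrite('pics/t2.png',im)
p=arm.camera_params('scene')
for z in(42,48,55,61): print(z,pj(p,[[566,-310,z],[467,-310,z]]).round(1).tolist())
E
```

```text
42 [[145.2, 142.5], [165.4, 122.6]]
48 [[144.7, 141.1], [165.0, 121.1]]
55 [[144.1, 139.4], [164.5, 119.4]]
61 [[143.6, 137.9], [164.1, 117.9]]
```

View pics/t2.png

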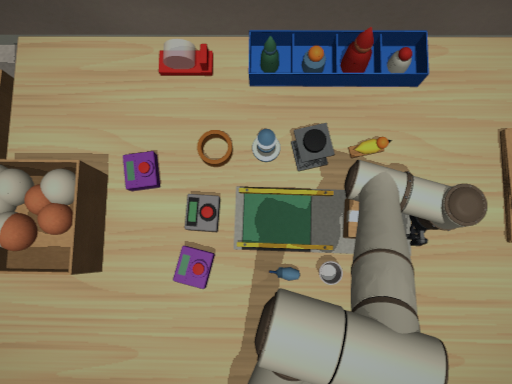

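```bash
python3 - <<'E'
from h import *
from bench import arm
def P(n):
    p=arm.camera_params(n);K=np.array([[p['fx'],0,p['cx']],[0,p['fy'],p['cy']],[0,0,1.]]);return K@np.c_[cv2.Rodrigues(p['rvec'])[0],p['tvec']]
X=cv2.triangulatePoints(P('scene'),P('top'),np.array([[182.],[76]]),np.array([[358.],[178]]));X=(X[:3]/X[3]).ravel();print('cap',X,W2L(X))
s=arm.read_state();rel(s,L2W(-238,-4,54),tooldown(1))
E
```

```text
cap [ 573.72792857 -111.21499037  341.53630647] [-59.02958591 -59.34700796]
shift cm [2.06 0.86 0.26]
turn deg [ 0.25  0.01 -0.08]
```

```bash
python3 -m inch '[[1,0.5,0.7,0.2,0,0,0],[1,1.0,0.7,0.2,0,0,0],[1,1.5,0.7,0.2,0,0,0],[1,2,0.7,0.2,0,0,0],[1,2.5,0.7,0.2,0,0,0],[1,3.0,0.7,0.2,0,0,0],[1,3.5,0.7,0.2,0,0,0],[1,4,0.7,0.2,0,0,0],[1,4.5,0.7,0.2,0,0,0],[1,5,0.7,0.2,0,0,0],[1,5.5,0.7,0.2,0,0,0],[1,6,0.7,0.2,0,0,0],[1,6.4,0.7,0.2,0,0,0],[1,6.7,0.7,0.2,0,0,0],[1,6.9,0.7,0.2,0,0,0],[1,6.9,0.7,0.2,0,0,0]]'
python3 - <<'E'
from h import *
from bench import arm
s=arm.read_state();print(s['clock'],s['position'],W2L(s['position']),s['contact_force'])
for n in('wrist','scene','top'):
    im=arm.get_image(n)[:,:,::-1]
    if n=='scene': im=cv2.resize(im[40:240,60:330],None,fx=2.9,fy=2.9,interpolation=cv2.INTER_CUBIC)
    if n=='top': im=cv2.resize(im[175:265,225:420],None,fx=4,fy=4,interpolation=cv2.INTER_CUBIC)
    cv2.imwrite(f'pics/{n}3.png',im)
E
```

```text
clock: 3.87
position: [515.3, -239.7, 53.4]
ee_rot: [0.504, 0.496, -0.496, -0.504]
contact_force: [0.7, -3.0, 1.3]
gripper_width: 85.3
3.8667 [ 515.25118086 -239.73779612   53.43233039] [-188.59062749   -3.20808985] [ 0.74118189 -2.95981196  1.32453479]
```

View pics/wrist3.png

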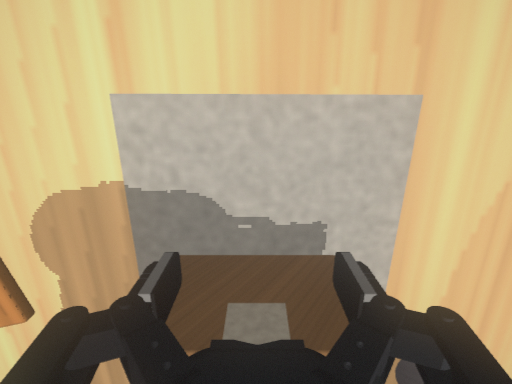

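View pics/scene3.png

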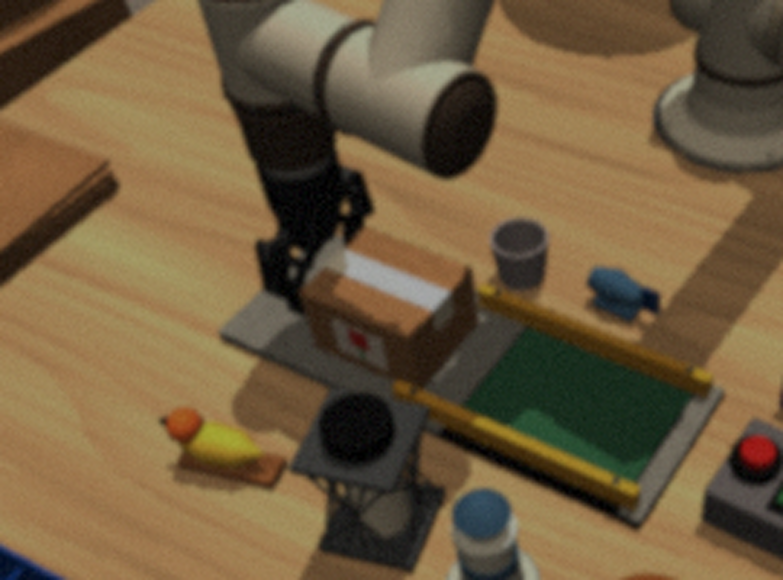

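View pics/top3.png

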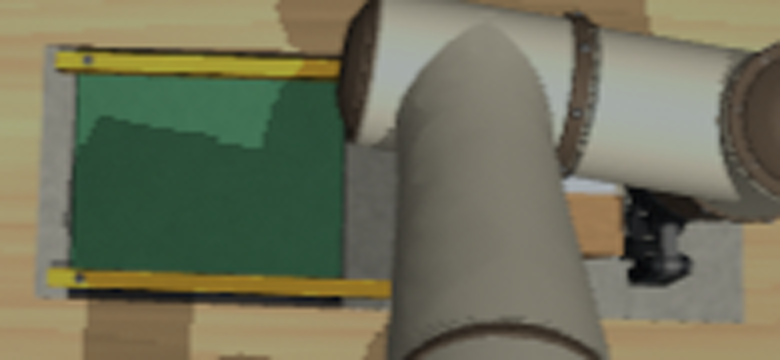

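```bash
python3 -m inch '[[1,0.4,0,0,0,0,0],[1,1.1,0,0,0,0,0],[1,1.8,0,0.1,0,0,0],[1,2.5,0,0.1,0,0,0],[1,3.2,0,0.1,0,0,0],[1,3.9,0,0.2,0,0,0],[1,4.6,0,0.2,0,0,0],[1,5.3,0,0.2,0,0,0],[1,6,0,0.2,0,0,0],[1,6.7,0,0.3,0,0,0],[1,7.4,0,0.3,0,0,0],[1,8.1,0,0.3,0,0,0],[1,8.8,0,0.3,0,0,0],[1,9.5,0,0.3,0,0,0],[1,10.2,0,0.3,0,0,0],[1,10.9,0,0.3,0,0,0],[1,11.4,0,0.3,0,0,0],[1,11.8,0,0.3,0,0,0],[1,12,0,0.3,0,0,0],[1,12,0,0.3,0,0,0]]'
python3 - <<'E'
from h import *
from bench import arm
s=arm.read_state();print(s['clock'],s['position'],W2L(s['position']),s['contact_force'])
for n in('wrist','scene','top'):
    im=arm.get_image(n)[:,:,::-1]
    if n=='wrist':
        p=arm.camera_params(n)
    if n=='scene': im=cv2.resize(im[40:240,60:330],None,fx=2.9,fy=2.9,interpolation=cv2.INTER_CUBIC)
    if n=='top': im=cv2.resize(im[175:265,225:420],None,fx=4,fy=4,interpolation=cv2.INTER_CUBIC)
    cv2.imwrite(f'pics/{n}4.png',im)
for v in(250,253,255,257,260):print(v,W2L(bp(p,(256,v),12)[0]))
E
```

```text
clock: 5.68
position: [514.4, -119.5, 53.3]
ee_rot: [-0.504, -0.496, 0.495, 0.504]
contact_force: [-0.1, -0.2, 0.5]
gripper_width: 85.4
5.6833 [ 514.37487043 -119.53521685   53.30245331] [-68.42364767  -0.15441312] [-0.0598924  -0.17675392  0.48347378]
250 [-57.82965593  -1.86198703]
253 [-55.46651285  -1.86479229]
255 [-53.88012432  -1.86667547]
257 [-52.28488233  -1.86856915]
260 [-49.87525625  -1.87142959]
```

View pics/wrist4.png

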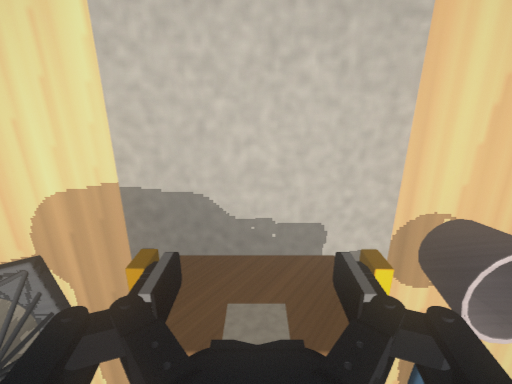

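View pics/scene4.png

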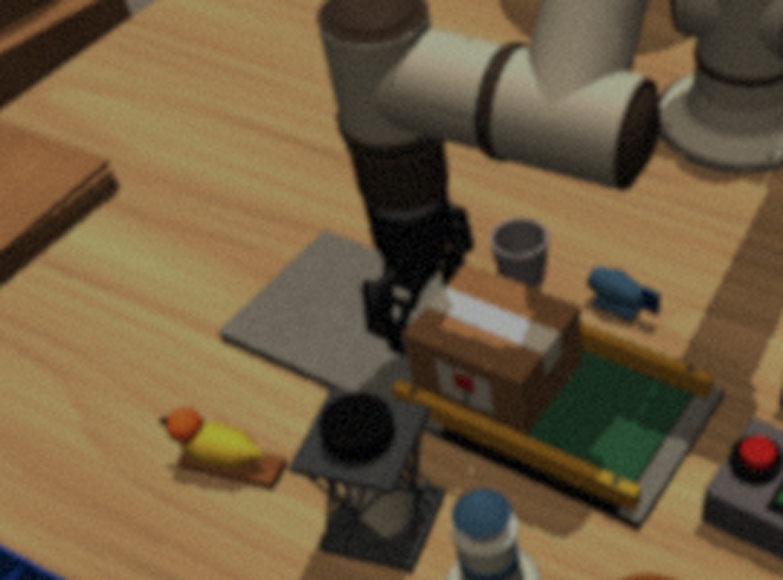

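View pics/top4.png

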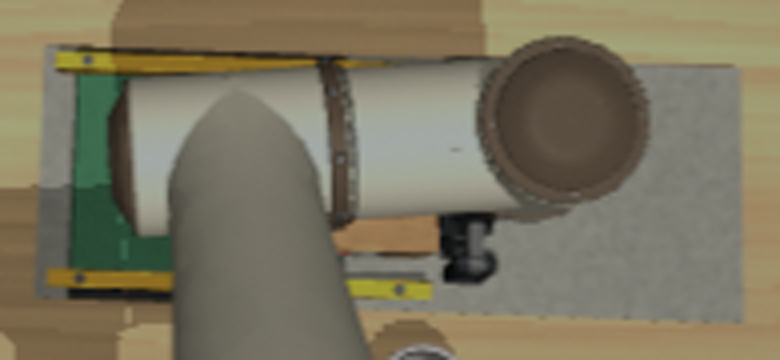

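```bash
python3 -m inch '[[1,0.4,0,0,0,0,0],[1,1.1,0,0,0,0,0],[1,1.8,0,0,0,0,0],[1,2.5,0,0,0,0,0],[1,3.2,0,0,0,0,0],[1,3.9,0,0,0,0,0],[1,4.6,0,0,0,0,0],[1,5.3,0,0,0,0,0],[1,6,0,0,0,0,0],[1,6.6,0,0,0,0,0],[1,7.2,0,0,0,0,0],[1,7.7,0,0,0,0,0],[1,8.1,0,0,0,0,0],[1,8.4,0,0,0,0,0],[1,8.6,0,0,0,0,0],[1,8.6,0,0,0,0,0]]'
python3 - <<'E'
from h import *
from bench import arm
s=arm.read_state();print(s['clock'],s['position'],W2L(s['position']),s['contact_force'])
for n in('wrist','scene'):
    im=arm.get_image(n)[:,:,::-1]
    if n=='scene': im=cv2.resize(im[40:240,60:330],None,fx=2.9,fy=2.9,interpolation=cv2.INTER_CUBIC)
    cv2.imwrite(f'pics/{n}5.png',im)
E
```

```text
clock: 7.17
position: [515.9, -33.7, 53.3]
ee_rot: [-0.504, -0.496, 0.495, 0.504]
contact_force: [-0.1, -1.6, 0.6]
gripper_width: 85.6
7.1667 [515.92312669 -33.67580609  53.27450026] [17.44972108 -0.14704326] [-0.07112741 -1.56242038  0.59382041]
```

View pics/wrist5.png

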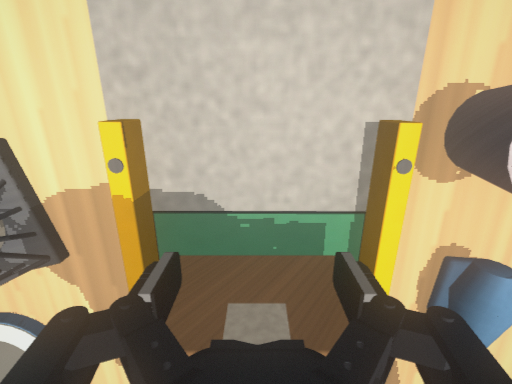

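View pics/scene5.png

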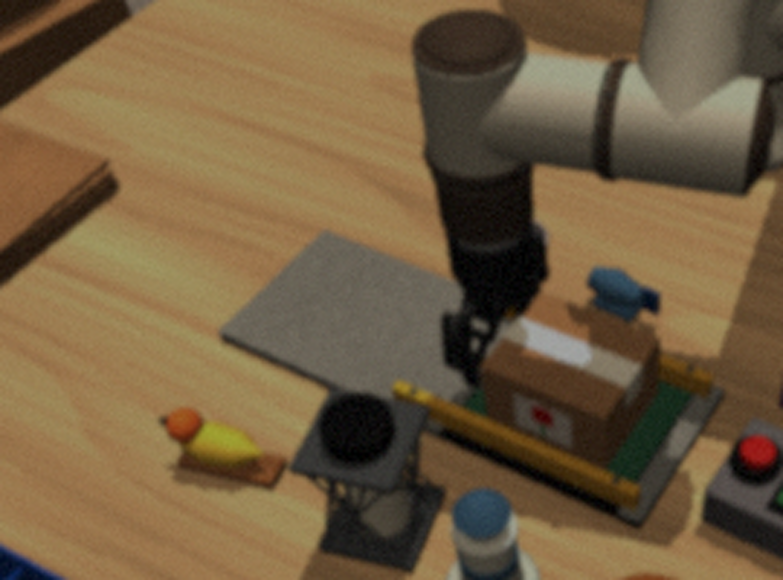

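```bash
python3 -m inch '[[1,-1,0,0,0,0,0],[1,-3,0,0,0,0,0],[1,-6,0,0,0,0,0],[1,-8,-1,0,0,0,0],[1,-8,-4,0,0,0,0],[1,-8,-8,0,0,0,0],[1,-8,-12,0,0,0,0],[0,-8,-16,0,0,0,0],[0,-8,-18,0,0,0,0],[0,-12,-18,0,0,0,0],[0,-16,-18,0,0,0,0],[0,-20,-18,0,0,0,0],[0,-24,-18,0,0,0,0],[0,-26,-18,0,0,0,0],[0,-26,-18,0,0,0,0]]'
python3 - <<'E'
from h import *
from bench import arm
s=arm.read_state();print(s['clock'],s['position'],W2L(s['position']),s['gripper_width'])
for n in('wrist','scene','top'):
    im=arm.get_image(n)[:,:,::-1]
    if n=='scene': im=cv2.resize(im[40:240,60:350],None,fx=2.7,fy=2.7,interpolation=cv2.INTER_CUBIC)
    if n=='top': im=cv2.resize(im[175:265,180:375],None,fx=4,fy=4,interpolation=cv2.INTER_CUBIC)
    cv2.imwrite(f'pics/{n}6.png',im)
E
```

```text
clock: 8.52
position: [510.5, -298.1, 232.5]
ee_rot: [-0.506, -0.494, 0.494, 0.506]
contact_force: [1.0, 0.5, 0.2]
gripper_width: 0.0
8.5167 [ 510.46655613 -298.13497708  232.47177106] [-247.06490079    0.5178652 ] 0.010601054542655823
```

View pics/top6.png

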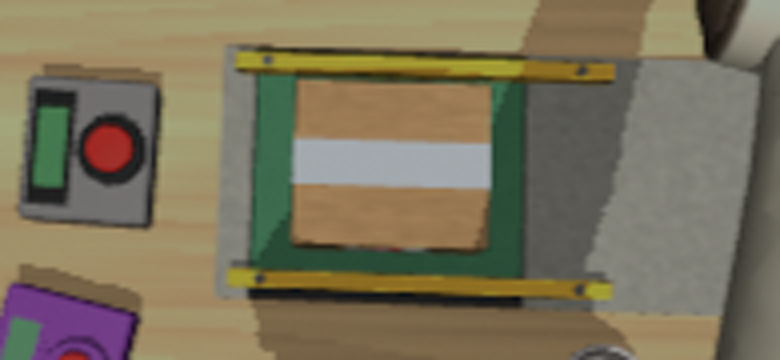

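View pics/scene6.png

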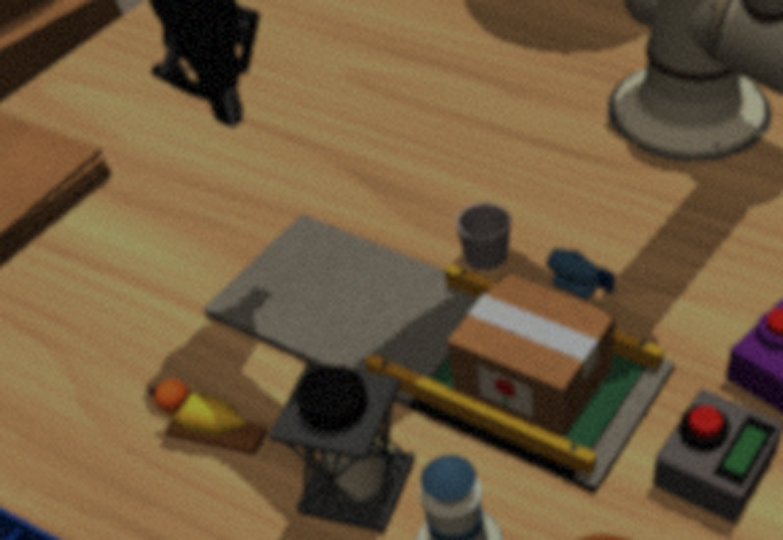

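View pics/wrist6.png

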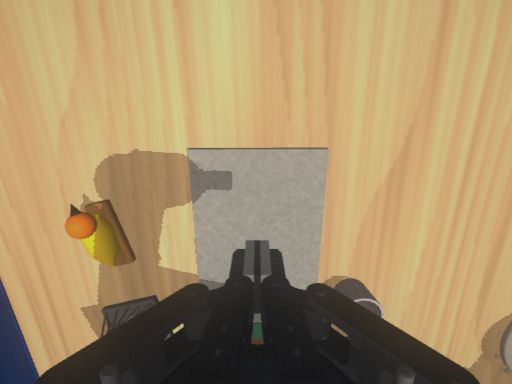

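```bash
python3 - <<'E'
from h import *
from bench import arm
p=arm.camera_params('top')
f=lambda a:(np.array(a,float)+.5)/4-.5+np.array([180,175])
C=bp(p,f([(296,80),(491,84),(487,249),(292,244)]),92.)
L=np.array([W2L(c) for c in C]);print(L.round(1),L.mean(0))
ax=L[0]+L[3]-L[1]-L[2];ay=L[2]+L[3]-L[0]-L[1];print('yaw rel',np.degrees(np.arctan2(ax[1],ax[0])),np.degrees(np.arctan2(-ay[0],ay[1])))
def P(n):
    p=arm.camera_params(n);K=np.array([[p['fx'],0,p['cx']],[0,p['fy'],p['cy']],[0,0,1.]]);return K@np.c_[cv2.Rodrigues(p['rvec'])[0],p['tvec']]
ims=cv2.cvtColor(cv2.imread('pics/top0.png'),cv2.COLOR_BGR2HSV)
m=(((ims[...,0]<8)|(ims[...,0]>172))&(ims[...,1]>150)&(ims[...,2]>90)).astype(np.uint8)
n,l,st,ce=cv2.connectedComponentsWithStats(m)
for i in range(1,n):
    if st[i,4]>60:print(ce[i],st[i])
    if abs(ce[i]-[207,212]).max()<4:b=ce[i]
im=cv2.cvtColor(cv2.imread('pics/scene0.png'),cv2.COLOR_BGR2HSV)
m=(((im[...,0]<8)|(im[...,0]>172))&(im[...,1]>150)&(im[...,2]>90)).astype(np.uint8)
n,l,st,ce=cv2.connectedComponentsWithStats(m)
for i in range(1,n):
    if st[i,4]>20 and abs(ce[i]-[322,196]).max()<9:print('scene',ce[i],st[i]);b2=ce[i]
w=bp(p,b,68)[0];print('button',w,W2L(w))
print('scene', bp(arm.camera_params('scene'),b2,68)[0])
s=arm.read_state();rel(s,[w[0],w[1],232],tooldown(1))
E
```

```text
[[160.7 -55.4]
 [ 30.7 -56.7]
 [ 31.3  53. ]
 [159.7  54. ]] [95.62024179 -1.2698131 ]
yaw rel 0.49764858513986376 0.10022143708586377
[366.27927928  38.48198198] [359  27  14  22 222]
[190.57413249  62.32176656] [159  44  54  29 634]
[405.62857143  52.84761905] [400  47  12  12 105]
[361.06722689  56.02521008] [353  51  17  11 119]
[143.62765957 167.04255319] [139 162  11  11  94]
[206.67272727 211.67272727] [201 206  12  12 110]
[197.98058252 268.55339806] [193 263  11  12 103]
scene [321.09473684 194.69473684] [316 190  12  10  95]
button [528.66788557 236.36784589  68.        ] [287.67993553  -7.99777933]
scene [525.49896078 234.06938369  68.        ]
shift cm [53.08  0.12 -0.78]
turn deg [-0.03 -0.05  0.04]
```

```bash
python3 -m inch '[[0,4,0,0,0,0,0],[0,8,0,0,0,0,0],[0,12,0,0,0,0,0],[0,16,0,-0.1,0,0,0],[0,20,0,-0.2,0,0,0],[0,24,0,-0.2,0,0,0],[0,28,0,-0.3,0,0,0],[0,32,0,-0.4,0,0,0],[0,36,0,-0.5,0,0,0],[0,40,0,-0.6,0,0,0],[0,44,0,-0.7,0,0,0],[0,48,0,-0.7,0,0,0],[0,52,0,-0.7,0,0,0],[0,53,0,-0.7,0,0,0],[0,53,0,-0.7,0,0,0],[0,53,0,-0.7,0,0,0]]'
python3 - <<'E'
from h import *
from bench import arm
s=arm.read_state();print(s['clock'],s['position'],s['joints'].round(2))
for n in('wrist','scene'):
    im=arm.get_image(n)[:,:,::-1]
    if n=='wrist':
        pp=arm.camera_params(n)
    cv2.imwrite(f'pics/{n}7.png',im)
print(pj(pp,[[527.5,235.5,68]]))
rel(s,[527.5,235.5,100],tooldown(1))
E
```

```text
clock: 10.0
position: [526.7, 236.5, 233.1]
ee_rot: [-0.504, -0.496, 0.496, 0.504]
contact_force: [0.1, -0.0, -0.1]
gripper_width: 0.1
10.0 [526.71782658 236.54722337 233.09166214] [ 0.7   0.32 -0.14 -0.   -1.12 -0.72]
[[257.15143371 184.98148337]]
shift cm [-0.1  13.31 -0.09]
turn deg [-0.05  0.16 -0.02]
```

View pics/scene7.png

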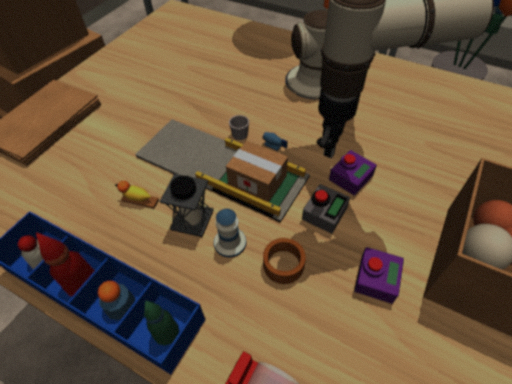

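View pics/wrist7.png

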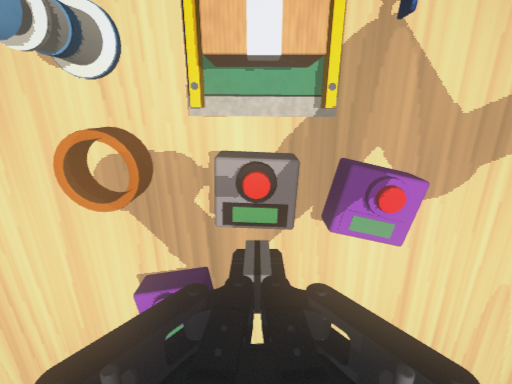

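The projected button point (257,185) matches the grey terminal's red button at (257,184). I'm descending now.

```bash
python3 -m inch '[[0,-0.1,3,0,0,0,0],[0,-0.1,7,0,0,0,0],[0,-0.1,11,0,0,0,0],[0,-0.1,13,0,0,0,0],[0,-0.1,13.9,0,0,0,0],[0,-0.1,13.9,0,0,0,0],[0,-0.1,13.9,0,0,0,0]]'
python3 - <<'E'
from h import *
from bench import arm
s=arm.read_state();print(s['clock'],s['position'],s['contact_force'])
im=arm.get_image('scene')[:,:,::-1];cv2.imwrite('pics/s8.png',cv2.resize(im[100:240,250:400],None,fx=4,fy=4,interpolation=cv2.INTER_CUBIC))
E
```

```text
clock: 10.68
position: [528.7, 234.3, 95.4]
ee_rot: [0.505, 0.496, -0.495, -0.504]
contact_force: [-0.2, -0.1, -0.5]
gripper_width: 0.1
10.6833 [528.67767984 234.32040541  95.42626088] [-0.22388936 -0.05200854 -0.49922162]
```

View pics/s8.png

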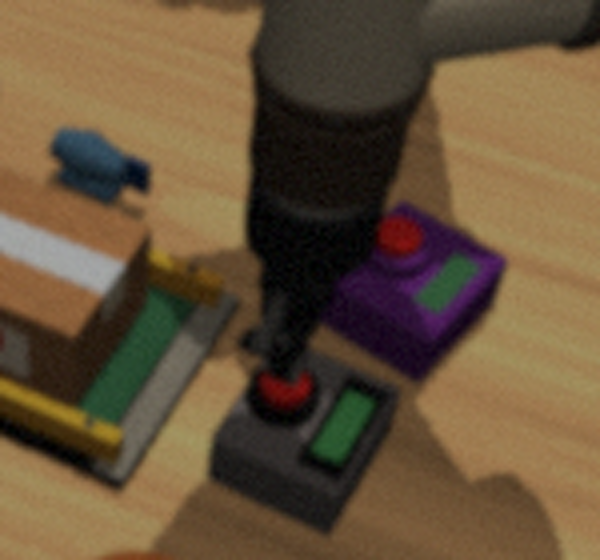

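```bash
python3 -m inch '[[0,0,0.3,0,0,0,0],[0,0,0.6,0,0,0,0],[0,0,0.8,0,0,0,0],[0,0,0.9,0,0,0,0],[0,0,0.9,0,0,0,0]]'; python3 -m inch '[[0,0,0.1,0,0,0,0],[0,0,0.2,0,0,0,0],[0,0,0.2,0,0,0,0]]'; python3 -m inch '[[0,0,0.1,0,0,0,0],[0,0,0.2,0,0,0,0],[0,0,0.2,0,0,0,0]]'
```

```text
clock: 11.15
position: [528.8, 235.4, 86.3]
ee_rot: [0.505, 0.497, -0.495, -0.504]
contact_force: [2.1, 0.3, 2.8]
gripper_width: 0.4
clock: 11.4
position: [528.9, 235.4, 85.0]
ee_rot: [0.505, 0.497, -0.495, -0.504]
contact_force: [0.6, 0.1, 9.0]
gripper_width: 0.1
clock: 11.65
position: [528.9, 235.4, 84.8]
ee_rot: [0.505, 0.497, -0.495, -0.503]
contact_force: [-3.6, -1.3, 18.1]
gripper_width: -0.1
```

```bash
python3 - <<'E'
from h import *
from bench import arm
s=arm.read_state();print(s['clock'],s['position'],s['contact_force'])
im=arm.get_image('scene')[:,:,::-1];a=cv2.resize(im[170:240,290:360],None,fx=7,fy=7,interpolation=cv2.INTER_CUBIC)
im=arm.get_image('wrist')[:,:,::-1];b=cv2.resize(im[180:320,180:320],(490,490),interpolation=cv2.INTER_CUBIC)
cv2.imwrite('pics/s9.png',cv2.resize(np.hstack([a,b]),(800,400)))
E
```

```text
11.65 [528.9308408  235.42665149  84.81197546] [-3.59576407 -1.30444452 18.11586896]
```

View pics/s9.png

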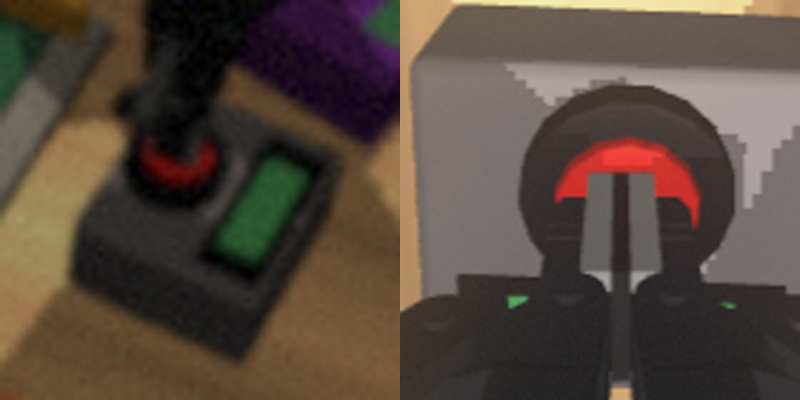

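```bash
python3 -m inch '[[0,0.1,0.1,0,0,0,0],[0,0.1,0.2,0,0,0,0],[0,0.1,0.2,0,0,0,0],[0,0.1,0.2,0,0,0,0]]'; python3 - <<'E'
from h import *
from bench import arm
im=arm.get_image('scene');cv2.imwrite('pics/down.png',im[:,:,::-1])
E
python3 -m inch '[[0,0,-0.2,0,0,0,0],[0,0,-0.4,0,0,0,0],[0,0,-0.5,0,0,0,0],[0,0,-0.5,0,0,0,0]]';python3 -m inch '[[0,0,-0.1,0,0,0,0],[0,0,-0.2,0,0,0,0],[0,0,-0.2,0,0,0,0]]';python3 -m inch '[[0,0,-0.1,0,0,0,0],[0,0,-0.2,0,0,0,0],[0,0,-0.2,0,0,0,0]]'
```

```text
clock: 12.08
position: [529.0, 235.6, 84.6]
ee_rot: [0.505, 0.497, -0.495, -0.503]
contact_force: [-6.1, -4.4, 27.2]
gripper_width: -0.4
clock: 12.47
position: [528.5, 235.7, 85.0]
ee_rot: [0.505, 0.496, -0.495, -0.504]
contact_force: [2.9, -1.9, 8.7]
gripper_width: 0.0
clock: 12.72
position: [528.0, 235.8, 86.2]
ee_rot: [0.505, 0.496, -0.495, -0.504]
contact_force: [2.2, -0.8, 2.8]
gripper_width: 0.2
clock: 12.97
position: [527.6, 235.8, 88.1]
ee_rot: [-0.504, -0.495, 0.496, 0.505]
contact_force: [1.9, -0.0, 1.7]
gripper_width: -0.3
```

The force slope on release is about 0.6 N/mm from the hard stop at z=85. That extrapolates to zero at z≈91, so the button went through its full 6 mm stroke. Now I'm retracting.

```bash
python3 -m inch '[[0,0,-0.5,0,0,0,0],[0,0,-2,0,0,0,0],[0,0,-5,0,0,0,0],[0,0,-9,0,0,0,0],[0,0,-13,0,0,0,0],[0,0,-16,0,0,0,0],[0,0,-16,0,0,0,0],[0,0,-16,0,0,0,0]]'
python3 - <<'E'
from h import *
from bench import arm
s=arm.read_state();print(s['clock'],s['position'],s['contact_force'])
im=arm.get_image('scene')[:,:,::-1];d=cv2.imread('pics/down.png')
cv2.imwrite('pics/s10.png',cv2.resize(np.hstack([d[170:240,290:360],im[170:240,290:360]]),(800,400),interpolation=cv2.INTER_CUBIC))
cv2.imwrite('pics/s11.png',im)
cv2.imwrite('pics/t11.png',arm.get_image('top')[:,:,::-1])
cv2.imwrite('pics/w11.png',arm.get_image('wrist')[:,:,::-1])
E
```

```text
clock: 13.63
position: [527.0, 235.7, 249.6]
ee_rot: [-0.504, -0.496, 0.495, 0.505]
contact_force: [0.1, -0.2, -0.8]
gripper_width: -0.1
13.6333 [527.03872982 235.73338534 249.5539398 ] [ 0.12495463 -0.16971538 -0.77498361]
```

View pics/s10.png

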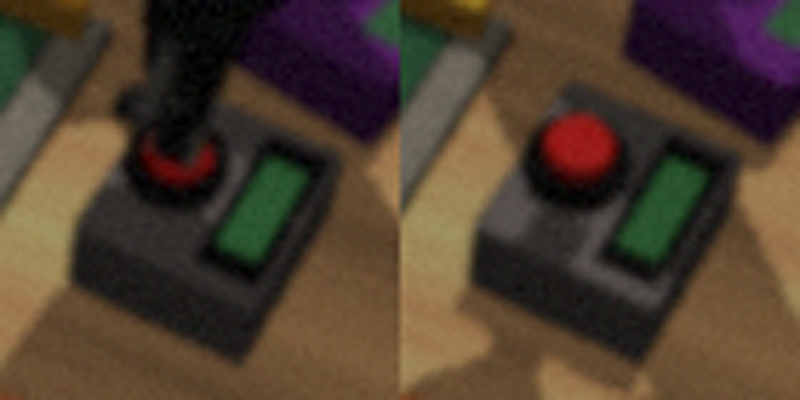

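View pics/s11.png

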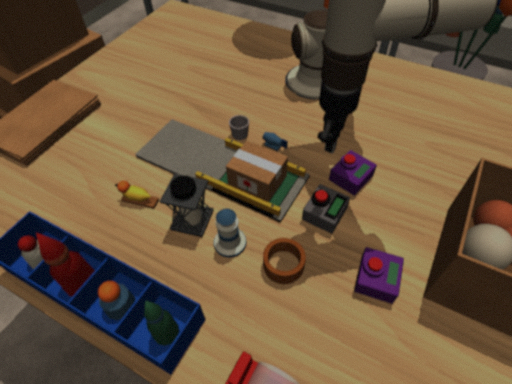

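View pics/t11.png

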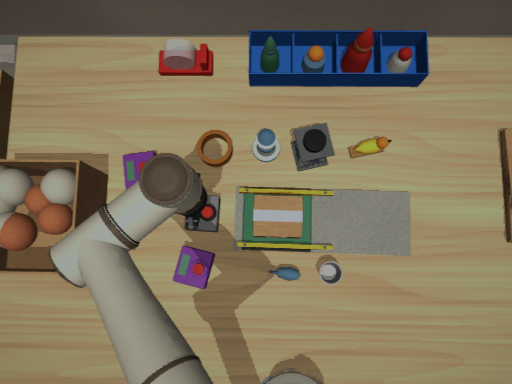

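The button is flush with its collar in the pressed picture and standing proud again after release. The carton is straight on the green plate at top (278,216), clear of both rails. The bystanders are where they were, and the arm touches nothing.

```bash
python3 -c "
from bench import arm
print(arm.job_done())"
```

```text
the job is handed in; nothing more can be done
None
```

I pushed the carton along the lane onto the green plate, then pressed the grey terminal's red button right down, released it and handed the job in. It took about 14 s of the 72 s allowed.

- **Carton:** I pushed it with both open fingers on its rear face, which also straightened its starting turn of about 2°. Measured from the top camera after I backed away and before the button press, it stood at lane (96, -1) mm. It was turned 0.1–0.5° by the two pairs of edges. That leaves about 30 mm of plate ahead and behind, and about 13 mm to the nearer rail. The last pictures before hand-in show it standing straight on the plate.
- **Button:** It met a hard stop with TCP z reading 85 mm, and I pressed to 27 N. The force on release falls off to zero at about 91 mm, which matches the full 6 mm stroke. Pictures show it flush with its collar when pressed and up again afterwards.
- **Bystanders and arm:** Nothing else looks to have moved in the last pictures. The arm stood clear with a force reading near zero.

**Checks that disagreed:**
- The TCP height at full press read about 4 mm higher than the stated 19 mm fingertip length implies, so I relied on the force slope and the pictures.
- The two cameras differed by about 3–4 mm on the button's position. I aimed between them, and the wrist view confirmed that point.

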